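# Load an altar lamp's cells and hold its bayonet cap halfway

### The arm

A 6-joint arm with a two-finger parallel gripper is mounted at the origin on the work surface. World frame = base frame: x ahead of the robot, y to its left, z up, the work surface at z = 0. Lengths are in m, angles in rad, forces in N, time in s.
With the tool pointing down it reaches from about 0.325 to 0.85 m from the base axis. Payload 4.4 kg.
Tool frame: the origin (TCP) lies between the finger pads; the fingertips stand 22 mm ahead of it and the grasp point (between the pads) lies 3 mm ahead of it; z points along the fingers, y is the line along which they close (so a half turn about z gives the same grasp; the last joint's range is limited). The gripper opens to 94 mm and grips with 3 to 60 N. Pads are 16 mm wide; open, the fingers measure 119 mm over their backs; the gripper's body (75 mm by 177 mm) begins 78 mm behind the grasp point.
Start: joints at [1.014, 0.207, 1.542, -0, 1.393, -0.15], TCP at [0.227, 0.528, 0.227] pointing down, gripper open.
Joint ranges: [-2.73, 2.73], [-0.86, 2.22], [0.23, 2.46], [-1.11, 4.25], [0.08, 2.63], [-2.82, 2.82]. Speed limits (rad/s): [2.79, 2.79, 3.14, 3.14, 3.14, 3.14].

### API

Orientations are given as a unit quaternion [w, x, y, z].
In Python, from plant import get_obs, cams, order gives the robot as it stands. The module is installed in compiled form; this text tells all that it offers.
- The arm moves only by the tool send_rows, never from a script. Its argument "motion" is a list that holds one entry, the list of rows, each a list of 7 numbers: the turn, a rotation vector about the world's x, y, z as a fraction of full scale, then the shift along the world's x, y, z as a fraction of full scale, then the gripper's target within -1 to 1 (fully open at 1, half-way at 0, shut at -1). A call has 1 to 12 rows; each row is the pose to reach, as a shift and turn from the pose commanded when the call began; what a row does not reach only later rows make up. Full scale, the value 1, is 0.1 m for a shift and 120 degrees for a turn. A row lasts 1/12 s, in which the tool goes at most 41.7 mm and 7.16 degrees, less where a joint would pass 70% of its speed; a pose out of reach is approached as far as the arm can. A call with a number of a shift or a turn outside -1 to 1 is refused whole. A call with a gripper value outside its range is refused whole. The fingers move at their own pace and stop on an object; "force" is the grip in N (left out, the last holds). Time passes only in rows, so rows that repeat a pose let the fingers close. It gives the time, the measured TCP pose, the force, the opening and the grip force at its end, in the units of the state.
- get_obs(): the state, without advancing time (a new reading comes with each control period).
- cams.get_image(name): name is "scene" or "top"; returns a dict with "frame" (420x560x3 uint8, blue, green, red), "depth" (420x560 float32, m along the optical axis (not along the pixel's ray), 0 where there is no reading), "intrinsics" (3x3 intrinsics, pixels), "R" (3x3) and "t" (3): a world point X has camera coordinates R X + t. Camera axes: x right, y down, z forward; pixel columns grow to the right and rows downward; lengths in m; the calibration is good to about 2 mm. A picture is of the moment at which its call begins.
- order.job_done(): hands the job in; it is judged then, once.
The state is a dict: "time_s": time; "q": joint angles; "joint_velocities": joint speeds; "tau": joint torques, N m; "tcp_pos": TCP position; "eef_rot": TCP orientation; "ft_force": force on the tool from outside, world axes, zero at the start; "moment": the same for the moment, N m; "width": opening from 0.0 (shut) to 1.0 (fully open); "finger_force": force on a finger pad.
Only numpy, scipy, OpenCV 4.12 (cv2) and the standard library are available. Lean on these libraries where they do the work, as an engineer would, in place of code of your own. Each camera call takes 0.05 s, during which the arm holds its last target. There are 200 camera calls.

### The job

Stand the thick cell in the wide pocket of the lamp foot first, then the slim cell in the narrow pocket. Lower the cap over them, lugs through the collar's notches, until it sits fully home, then turn it clockwise (from above) until its handle bar points at the halfway marks, well before the lock clicks. Finish while still gripping the cap and holding it there against its spring, for the shopkeeper to check the light; leave the other goods where they are.

Things in the scene. Friction and masses are not known exactly. Their poses are not given: they have to be found in the camera images.
- lamp: Brass lamp foot, fixed, 156 mm across. Origin: centre of its underside, on the counter; z up. A 14 mm high floor disc carries a white pocket block (72 mm along lamp x, 40 mm along y, top at z = 40 mm) with two round pockets along x, and round it a bayonet collar. The cap's skirt stands in the ring gap between block and collar, its edge on the floor disc at z = 14 mm when fully home.
- pocket_one (a point): Centre of the mouth of the wide pocket (at lamp x = -16 mm, y = 0, z = 40 mm): 31 mm diameter, 22 mm deep (floor at z = 18 mm). For the thick cell; filled first.
- pocket_two (a point): Centre of the mouth of the narrow pocket (at lamp x = +18 mm, y = 0, z = 40 mm): 23 mm diameter, 22 mm deep (floor at z = 18 mm). For the slim cell; filled second.
- thick_cell: Thick grey battery cell with a steel band and nub, 28 mm diameter, 56 mm high with its nub (side wall 54 mm), about 100 g, standing on the counter. Origin: centre of its underside; z up its axis. Grip it near its top (about 46 mm up), so that the fingertips clear the block once it is in its pocket; it then stands about 34 mm proud.
- slim_cell: Slim grey battery cell like the thick one but 20 mm diameter, 56 mm high with its nub (side wall 54 mm), about 50 g, standing on the counter. Origin: centre of its underside; z up its axis.
- cap: Brass bayonet cap, an upside-down cup standing mouth down on the counter: 98 mm diameter (inside 90 mm), 74 mm to its flat top, about 180 g. On top a dark wooden handle bar along cap x, 70 mm long, 16 mm thick, 34 mm high (74 to 108 mm above the edge): pinch it across, along cap y. Origin: centre of its bottom edge; z up. A half turn of the cap makes no difference.
- follower (a joint): Spring follower under the ledge, radians, 0 at rest, growing as the cap's lugs push it clockwise; stop at 1.14. The lugs meet it after about 0.08 rad (5 degrees) of cap turn, so it reads the cap's turn less 0.08: about 0.53 at the halfway marks; the lock clicks at 1.05. Its spring turns the cap back with 0.06 N m at first, 0.11 N m at halfway.
- notch (a point): Middle of the collar's entry notch at lamp +x (54 mm from the lamp's axis, z = 32 mm); the other is opposite, at -x. Each is 20 mm wide. The collar is 132 mm outside, top at z = 32 mm; between the notches its inward ledge (inner radius 52 mm, underside z = 27 mm) covers the lugs' track, inside radius 60 mm. A stop lets the cap turn from the notches only clockwise.
- halfway (a point): Halfway mark: a dark radial rib on the collar's top, 16 mm long, 35 degrees clockwise (seen from above) of the +x notch, 60 mm from the lamp's axis; another is opposite. The handle bar must point at them.
- lock (a point): Lock block: brass lump 14 mm wide on the collar's outside, top at z = 38 mm, 70 degrees clockwise of the +x notch, 71 mm from the lamp's axis; another is opposite. The lock clicks when the cap has turned about 65 degrees.
- lug (a point): Outer end of the cap's lug at cap +x, 57 mm from the cap's axis and 5 mm above its edge; the other is opposite, both right under the ends of the handle bar's line. Each is 12 mm wide and spans 2 to 8 mm above the cap's edge.
- tealight: Bystander: aluminium tea light, 38 mm diameter, 18 mm high, among the cells. Origin: centre of its underside.
- bowl: Bystander: brass offering bowl, 90 mm across, 45 mm high. Origin: centre of its underside.
- figure: Bystander: gilt finial figure, 48 mm across at the foot, 110 mm high. Origin: centre of its underside.
- screwdriver: Bystander: screwdriver, 170 mm long, lying across the near left part of the counter.
- jar: Bystander: small closed glass jar, 50 mm diameter, 60 mm high, near right. Origin: centre of its underside.
- incense: Bystander: cardboard box 210 x 50 x 32 mm, at the left. Origin: centre of its underside.
- candlestick: Bystander: brass candlestick, 64 mm across at the foot, 85 mm high, at the right. Origin: centre of its underside.
Things that resemble listed ones, but are neither listed nor needed, are in the scene too. Leave any blue look-alike of the slim_cell alone.

How it is judged:
On the way, in this order (a step that is already met when the one before it is completed fails the run):
1. the thick cell stands in the wide pocket, released (horizontal distance between thick_cell and pocket_one below 0.005 m and z of thick_cell in the frame of lamp between 0.012 and 0.023 m and angle between thick_cell's own z axis and vertical below 0.15 rad and contact force between the fingers and thick_cell below 0.3 N), for 0.2 s.
2. the slim cell stands in the narrow pocket, released, with the thick cell in place (horizontal distance between thick_cell and pocket_one below 0.005 m and z of thick_cell in the frame of lamp between 0.012 and 0.023 m and angle between each of thick_cell, slim_cell's own z axis and vertical below 0.15 rad and horizontal distance between slim_cell and pocket_two below 0.005 m and z of slim_cell in the frame of lamp between 0.012 and 0.023 m and contact force between the fingers and slim_cell below 0.3 N), for 0.2 s.
3. the cap sits home with its lugs down through the notches, not yet turned (horizontal distance between thick_cell and pocket_one below 0.005 m and z of thick_cell in the frame of lamp between 0.012 and 0.023 m and angle between each of thick_cell, slim_cell's own z axis and vertical below 0.15 rad and horizontal distance between slim_cell and pocket_two below 0.005 m and z of slim_cell in the frame of lamp between 0.012 and 0.023 m and horizontal distance between cap and lamp below 0.007 m and z of cap in the frame of lamp below 0.019 m and angle between cap's own z axis and vertical below 0.08 rad and angle between the x axis of cap and the x axis of lamp, either way round below 0.25 rad), for 0.02 s.
At the end, for the whole second after the job is handed in: Both cells stand down in their pockets (5 mm, upright); the cap sits home (edge within 5 mm of the floor disc, centred to 7 mm, level to 4.5 degrees), turned clockwise 35 degrees, within 9 either way, and still; the fingers still grip it with over 2 N (horizontal distance between thick_cell and pocket_one below 0.005 m and z of thick_cell in the frame of lamp between 0.012 and 0.023 m and angle between each of thick_cell, slim_cell's own z axis and vertical below 0.15 rad and horizontal distance between slim_cell and pocket_two below 0.005 m and z of slim_cell in the frame of lamp between 0.012 and 0.023 m and horizontal distance between cap and lamp below 0.007 m and z of cap in the frame of lamp below 0.019 m and angle between cap's own z axis and vertical below 0.08 rad and angle between the x axis of cap and the x axis of lamp, either way round between 0.45 and 0.77 rad and value of joint follower between 0.33 and 0.73 rad and velocity of joint follower between -0.1 and 0.1 rad/s and contact force between the fingers and cap above 2 N); the arm keeps its last pose, push and grip.
It fails at once if the cap is turned so far that the lock clicks (value of joint follower above 1.05 rad).
It fails at once if another thing on the counter is moved by more than 30 mm (distance of any of tealight, bowl, figure, screwdriver, jar, incense, candlestick from where it was at the start of the episode above 0.03 m).
It also fails if it takes over 72 s, if anything falls off the work surface, if the arm or the gripper's body presses on something with over 40 N, if the wrist force passes 120 N, or if a joint passes its speed limit or range.

## Working session

There is one attempt and no reset: what is moved stays moved. The work goes in short steps, Python scripts to look and compute and a tool call to move; the robot and the scene stay as the last step left them, time stands still between calls to the robot, and variables do not carry over. Pictures are saved under pics/ and viewed, at most 10 in all, crops included, and the job is handed in when it is done.

Besides the shell and the picture viewer there is one more tool, called after "Call:" as a command line: name --argument value ..., lists and objects as JSON in quotes. send_rows: Moves the arm, as the interface text tells. Its arguments: {"type":"object","properties":{"motion":{"type":"array"},"force":{"type":"number"}},"required":["motion"]}

```bash
mkdir -p pics
python3 - <<'E'
from plant import get_obs,cams
import cv2,numpy as np
o=get_obs();print({k:np.round(v,3) for k,v in o.items()})
for n in("top","scene"):
    d=cams.get_image(n);cv2.imwrite(f"pics/{n}0.png",d["frame"]);np.savez(f"{n}0.npz",**d)
    print(n,d["intrinsics"].round(1).tolist(),d["R"].round(3).tolist(),d["t"].round(3))
E
```

```text
{'time_s': np.float64(0.0), 'q': array([ 1.015,  0.207,  1.543, -0.   ,  1.394, -0.151]), 'joint_velocities': array([ 0.   ,  0.   , -0.001, -0.   , -0.001,  0.001]), 'tau': array([ 0.0000e+00, -3.7088e+01, -2.8142e+01,  7.0000e-02,  3.6000e-02,
       -0.0000e+00]), 'tcp_pos': array([0.227, 0.528, 0.226]), 'eef_rot': array([-0.   ,  0.201,  0.979, -0.001]), 'ft_force': array([-0.4 ,  0.09,  0.37]), 'moment': array([ 0.039, -0.007,  0.041]), 'finger_force': np.float64(0.0), 'width': np.float64(1.001)}
top [[428.4, 0.0, 277.5], [0.0, 428.4, 219.2], [0.0, 0.0, 1.0]] [[-0.027, -1.0, 0.0], [-0.998, 0.027, -0.057], [0.057, -0.002, -0.998]] [0.028 0.568 1.078]
scene [[391.7, 0.0, 280.3], [0.0, 391.7, 211.6], [0.0, 0.0, 1.0]] [[0.387, 0.922, 0.016], [0.582, -0.23, -0.78], [-0.715, 0.311, -0.626]] [-0.206 -0.267  1.342]
```

View pics/top0.png

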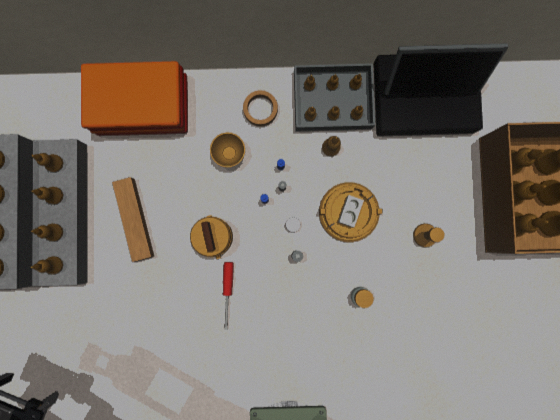

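View pics/scene0.png

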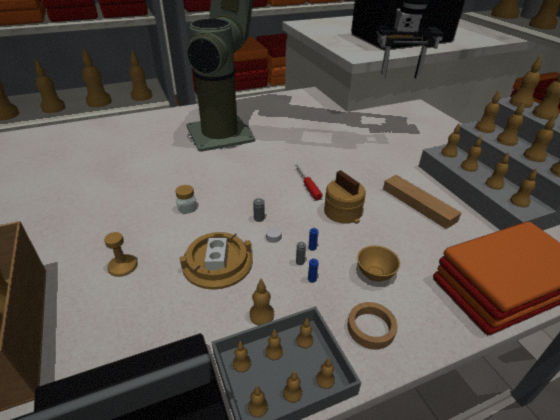

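```bash
cat > h.py <<'E'
import numpy as np,cv2
def world(d):
    K,R,t,Z=d["intrinsics"],d["R"],d["t"],d["depth"]
    v,u=np.indices(Z.shape)
    c=np.stack([(u-K[0,2])/K[0,0]*Z,(v-K[1,2])/K[1,1]*Z,Z],-1)
    return (c-t)@R
def obj(W,x,y,r,zlo,zhi):
    m=(np.hypot(W[...,0]-x,W[...,1]-y)<r)&(W[...,2]>zlo)&(W[...,2]<zhi)
    return W[m]
E
python3 - <<'E'
from h import *
for n in("top","scene"):
    d=np.load(n+"0.npz");W=world(d)
    px={"top":dict(lamp=(350,212),thick=(296,256),slim=(283,186),cap=(208,236),blue1=(281,164),blue2=(265,199),tea=(293,225)),
     "scene":dict(lamp=(216,255),thick=(259,203),slim=(300,246),cap=(347,182),tea=(273,235))}[n]
    for k,(u,v) in px.items(): print(n,k,W[v,u].round(4))
d=np.load("top0.npz");f=d["frame"]
a=cv2.resize(f[172:252,310:390],None,fx=5,fy=5,interpolation=cv2.INTER_CUBIC)
b=cv2.resize(f[197:277,170:250],None,fx=5,fy=5,interpolation=cv2.INTER_CUBIC)
cv2.imwrite("pics/c1.png",np.hstack([a,b]))
E
```

```text
top lamp [ 0.5818 -0.1736  0.0164]
top thick [ 0.4748 -0.0305  0.0591]
top slim [ 0.6479 -0.0036  0.0562]
top cap [0.5283 0.1756 0.1076]
top blue1 [ 7.026e-01 -1.000e-04  5.750e-02]
top blue2 [0.6172 0.0418 0.0525]
top tea [ 0.5524 -0.0269  0.0183]
scene lamp [ 0.5882 -0.1749  0.0279]
scene thick [ 0.4825 -0.0358  0.0555]
scene slim [ 0.656  -0.0068  0.0554]
scene cap [0.5398 0.17   0.1022]
scene tea [ 0.5629 -0.0313  0.0169]
```

View pics/c1.png

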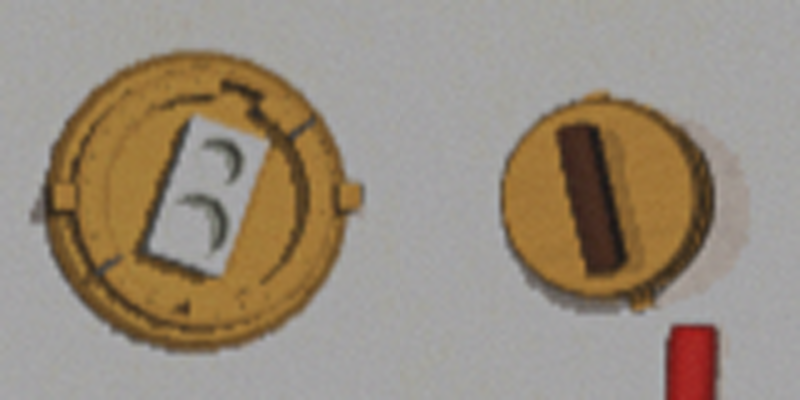

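```bash
cat >> h.py <<'E'
def plane(d,m,z):
    "rays of mask pixels met with height z -> xy"
    K,R,t=d["intrinsics"],d["R"],d["t"]
    v,u=np.nonzero(m)
    r=np.stack([(u-K[0,2])/K[0,0],(v-K[1,2])/K[1,1],np.ones(len(u))],-1)@R
    c=-R.T@t
    return (c+r*((z-c[2])/r[:,2])[:,None])[:,:2]
def near(W,x,y,r,lo,hi): return (np.hypot(W[...,0]-x,W[...,1]-y)<r)&(W[...,2]>lo)&(W[...,2]<hi)
def rect(p):
    c,s,a=cv2.minAreaRect((p*1000).astype(np.float32))
    if s[0]<s[1]: a+=90;s=s[::-1]
    return np.round(c,1),np.round(s,1),round((a+90)%180-90,1)
def circ(p):
    c,r=cv2.minEnclosingCircle((p*1000).astype(np.float32)); return np.round(c,1),round(r,1)
def sat(d): return cv2.cvtColor(d["frame"],cv2.COLOR_BGR2HSV)[...,1]
E
cat > m0.py <<'E'
from h import *
for n in("top","scene"):
    d=dict(np.load(n+"0.npz"));W=world(d);S=sat(d);print(n)
    m=near(W,.583,-.174,.05,.033,.048)&(S<70);p=plane(d,m,.04)
    print(" block",m.sum(),rect(p),"mean",(p.mean(0)*1000).round(1))
    m=near(W,.583,-.174,.072,.026,.036)&(S>90);p=plane(d,m,.032);print(" collar",m.sum(),circ(p),rect(p)[:2])
    for k,x,y in(("thick",.482,-.033),("slim",.655,-.005),("blue1",.703,0),("blue2",.617,.042)):
        m=near(W,x,y,.028,.0525,.062);p=plane(d,m,.0545);print(" ",k,m.sum(),circ(p),"mean",(p.mean(0)*1000).round(1))
    m=near(W,.535,.173,.06,.103,.115);p=plane(d,m,.108);print(" bar",m.sum(),rect(p),"mean",(p.mean(0)*1000).round(1))
    m=near(W,.535,.173,.07,.068,.08);p=plane(d,m,.074);print(" captop",m.sum(),circ(p))
E
python3 m0.py
```

```text
top
 block 298 (array([ 582.9, -171.9]), array([72.3, 40.7]), -21.5) mean [ 585.  -173.1]
 collar 756 (array([ 581.9, -174.7]), 72.2) (array([ 582.5, -171.8]), array([130.7, 130.6]))
  thick 82 (array([474.3, -33.3]), 13.5) mean [474.7 -33.3]
  slim 37 (array([651.1,  -1.8]), 9.7) mean [650.7  -2.2]
  blue1 42 (array([7.066e+02, 6.000e-01]), 9.3) mean [7.067e+02 5.000e-01]
  blue2 39 (array([620.2,  44.5]), 9.6) mean [620.1  43.9]
 bar 202 (array([528.4, 177.5]), array([69.2, 16.4]), 11.5) mean [527.6 177.5]
 captop 1001 (array([527.9, 177.4]), 48.3)
scene
 block 374 (array([ 585.7, -173.6]), array([76.9, 41.1]), -21.4) mean [ 587.5 -174.3]
 collar 870 (array([ 589.4, -173.7]), 71.2) (array([ 586.3, -174.3]), array([134.5, 131.2]))
  thick 69 (array([474.9, -35.2]), 14.8) mean [475.2 -34.7]
  slim 52 (array([653.2,  -2.8]), 10.6) mean [652.7  -3. ]
  blue1 55 (array([ 7.073e+02, -2.000e-01]), 10.3) mean [ 7.076e+02 -2.000e-01]
  blue2 46 (array([622.2,  43.2]), 11.1) mean [621.3  42.9]
 bar 141 (array([531.8, 174.7]), array([74. , 21.5]), 11.4) mean [531.9 175.3]
 captop 508 (array([532.9, 173.4]), 50.9)
```

The top view shows the lamp at pixel (350,212), with its narrow pocket towards world +x and -y. The thick cell is at (296,256), the grey slim cell at (283,186) between two blue ones, and the cap at (210,237) with its bar about 11° off x. I'm moving to the thick cell now.

Call:
send_rows --motion '[[[0, 0, 0.007, 0.4, -0.95, 0, 0], [0, 0, 0.014, 0.4, -0.95, 0, 0], [0, 0, 0.014, 0.4, -0.95, 0, 0]]]' --force 15

```text
time_s: 0.35
tcp_pos: [0.2673, 0.43, 0.2263]
eef_rot: [-0.0, 0.187, 0.982, -0.002]
ft_force: [0.5, -0.6, -0.2]
width: 0.824
finger_force: 0.0
```

Call:
send_rows --motion '[[[0, 0, 0, 0.4, -0.95, 0, 0], [0, 0, 0, 0.4, -0.95, 0, 0], [0, 0, 0, 0.4, -0.95, 0, 0]]]'

```text
time_s: 0.6
tcp_pos: [0.3074, 0.3348, 0.2268]
eef_rot: [0.0, 0.188, 0.982, -0.001]
ft_force: [-0.4, 0.8, -0.9]
width: 0.612
finger_force: 0.0
```

Call:
send_rows --motion '[[[0, 0, 0, 0.4, -0.95, 0, 0], [0, 0, 0, 0.4, -0.95, 0, 0], [0, 0, 0, 0.4, -0.95, 0, 0]]]'

```text
time_s: 0.85
tcp_pos: [0.3476, 0.24, 0.227]
eef_rot: [0.0, 0.188, 0.982, -0.001]
ft_force: [0.8, 1.0, 0.3]
width: 0.5
finger_force: 0.0
```

Call:
send_rows --motion '[[[0, 0, 0, 0.4, -0.95, 0, 0], [0, 0, 0, 0.4, -0.95, 0, 0], [0, 0, 0, 0.4, -0.95, 0, 0]]]'

```text
time_s: 1.1
tcp_pos: [0.3878, 0.1449, 0.2273]
eef_rot: [0.0, 0.188, 0.982, -0.001]
ft_force: [-0.0, 0.3, -0.2]
width: 0.499
finger_force: 0.0
```

Call:
send_rows --motion '[[[0, 0, 0, 0.4, -0.95, 0, 0], [0, 0, 0, 0.4, -0.95, 0, 0], [0, 0, 0, 0.4, -0.95, 0, 0], [0, 0, 0, 0.4, -0.95, 0, 0]]]'

```text
time_s: 1.43
tcp_pos: [0.4281, 0.0499, 0.2273]
eef_rot: [0.0, 0.19, 0.982, -0.001]
ft_force: [0.0, -0.0, 0.3]
width: 0.496
finger_force: 0.0
```

Call:
send_rows --motion '[[[0, 0, 0, 0.47, -0.84, -0.4, 0], [0, 0, 0, 0.47, -0.84, -0.9, 0], [0, 0, 0, 0.47, -0.84, -0.9, 0], [0, 0, 0, 0.47, -0.84, -0.9, 0], [0, 0, 0, 0.47, -0.84, -0.9, 0], [0, 0, 0, 0.47, -0.84, -0.9, 0]]]'

```text
time_s: 1.93
tcp_pos: [0.4733, -0.0295, 0.1373]
eef_rot: [-0.001, 0.187, 0.982, 0.0]
ft_force: [0.4, 0.0, 0.3]
width: 0.501
finger_force: 0.0
```

Run:
```python
from plant import get_obs,cams
from h import *
print(get_obs()["tcp_pos"],get_obs()["eef_rot"])
for n in("top","scene"):
    d=cams.get_image(n);W=world(d);np.savez(n+"1.npz",**d)
    for k,x,y in(("thick",.475,-.033),):
        m=near(W,x,y,.028,.0525,.062);p=plane(d,m,.0545);print(n,k,m.sum(),circ(p))
    # gripper fingers: points at tip height
    m=near(W,x,y,.07,.113,.15);print(m.sum(),W[m].mean(0) if m.any() else 0, rect(W[m][:,:2]) if m.any() else 0)
```

```text
[ 0.47332546 -0.02951175  0.13732484] [-1.03703728e-03  1.87112117e-01  9.82337900e-01  4.79827088e-04]
top thick 0 (array([0., 0.]), 0.0)
0 0 0
scene thick 67 (array([475.1, -34.4]), 14.7)
120 [ 0.4799836  -0.03619945  0.13567571] (array([476.7, -32.2]), array([69.4, 16.3]), 69.0)
```

Call:
send_rows --motion '[[[0, 0, 0, 0, 0, -0.3, 0], [0, 0, 0, 0, 0, -0.6, 0], [0, 0, 0, 0, 0, -0.6, 0], [0, 0, 0, 0, 0, -0.6, 0]]]'

```text
time_s: 2.37
tcp_pos: [0.4732, -0.0295, 0.0778]
eef_rot: [-0.001, 0.186, 0.982, 0.0]
ft_force: [0.1, -0.2, 0.4]
width: 0.498
finger_force: 0.0
```

Call:
send_rows --motion '[[[0, 0, 0, 0.005, -0.033, 0, 0], [0, 0, 0, 0.005, -0.033, -0.14, 0], [0, 0, 0, 0.005, -0.033, -0.29, 0], [0, 0, 0, 0.005, -0.033, -0.29, 0], [0, 0, 0, 0.005, -0.033, -0.29, 0]]]'

```text
time_s: 2.78
tcp_pos: [0.4754, -0.0342, 0.0499]
eef_rot: [0.001, 0.187, 0.982, -0.0]
ft_force: [0.6, 0.5, 0.8]
width: 0.501
finger_force: 0.0
```

Call:
send_rows --motion '[[[0, 0, 0, 0, 0, 0, -0.2], [0, 0, 0, 0, 0, 0, -0.5], [0, 0, 0, 0, 0, 0, -0.7], [0, 0, 0, 0, 0, 0, -0.7], [0, 0, 0, 0, 0, 0, -0.7]]]' --force 15

```text
time_s: 3.2
tcp_pos: [0.4754, -0.0342, 0.0495]
eef_rot: [0.001, 0.187, 0.982, 0.0]
ft_force: [-1.0, -0.2, 5.0]
width: 0.295
finger_force: 15.0
```

Call:
send_rows --motion '[[[0, 0, 0, 0, 0, 0.3, -0.7], [0, 0, 0, 0, 0, 0.7, -0.7], [0, 0, 0, 0, 0, 1, -0.7], [0, 0, 0, 0, 0, 1, -0.7]]]'

```text
time_s: 3.53
tcp_pos: [0.4792, -0.0352, 0.155]
eef_rot: [0.006, 0.187, 0.982, -0.0]
ft_force: [1.0, 0.3, -0.2]
width: 0.296
finger_force: 15.0
```

Call:
send_rows --motion '[[[0, 0, 0, 0.25, -0.35, 0, -0.7], [0, 0, 0, 0.5, -0.7, 0, -0.7], [0, 0, 0, 0.5, -0.7, 0, -0.7], [0, 0, 0, 0.5, -0.7, 0, -0.7]]]'

```text
time_s: 3.87
tcp_pos: [0.5247, -0.1055, 0.1472]
eef_rot: [-0.001, 0.188, 0.982, 0.0]
ft_force: [0.3, 1.1, -1.2]
width: 0.292
finger_force: 15.0
```

Call:
send_rows --motion '[[[0, 0, 0, 0.25, -0.35, 0, -0.7], [0, 0, 0, 0.43, -0.63, 0, -0.7], [0, 0, 0, 0.43, -0.63, 0, -0.7], [0, 0, 0, 0.43, -0.63, 0, -0.7], [0, 0, 0, 0.43, -0.63, 0, -0.7]]]'

```text
time_s: 4.28
tcp_pos: [0.5659, -0.1655, 0.1471]
eef_rot: [-0.002, 0.187, 0.982, 0.001]
ft_force: [-0.4, 0.6, -1.1]
width: 0.294
finger_force: 15.0
```

Call:
send_rows --motion '[[[0, 0, 0, 0.034, -0.015, -0.1, -0.7], [0, 0, 0, 0.034, -0.015, -0.35, -0.7], [0, 0, 0, 0.034, -0.015, -0.51, -0.7], [0, 0, 0, 0.034, -0.015, -0.51, -0.7], [0, 0, 0, 0.034, -0.015, -0.51, -0.7]]]'

```text
time_s: 4.7
tcp_pos: [0.5693, -0.1668, 0.0959]
eef_rot: [-0.002, 0.187, 0.982, 0.001]
ft_force: [0.9, -0.0, -0.3]
width: 0.292
finger_force: 15.0
```

Run:
```python
from plant import get_obs,cams
from h import *
o=get_obs();print(o["tcp_pos"],o["eef_rot"],o["width"])
d=cams.get_image("scene");f=d["frame"]
cv2.imwrite("pics/s2.png",cv2.resize(f[190:300,160:280],None,fx=5,fy=5,interpolation=cv2.INTER_CUBIC));np.savez("scene2.npz",**d)
W=world(d);m=near(W,.57,-.167,.03,.05,.066)
print(m.sum(),W[m].mean(0))
from scipy.optimize import least_squares
p=W[m][:,:2]
r=least_squares(lambda c:np.hypot(*(p-c).T)-.014,[.57,-.167],loss="soft_l1",f_scale=.001);print(r.x,r.cost)
m=near(W,.57,-.167,.07,.075,.11);print(rect(W[m][:,:2]))
```

```text
[ 0.56929662 -0.16682362  0.09585042] [-1.91840920e-03  1.86541283e-01  9.82445102e-01  5.38890793e-04] 0.2921428742281383
74 [ 0.57798417 -0.16943011  0.0580265 ]
[ 0.56726532 -0.16701179] 1.648570909568408e-05
(array([ 569. , -166.5]), array([51.4, 29.2]), 60.3)
```

View pics/s2.png

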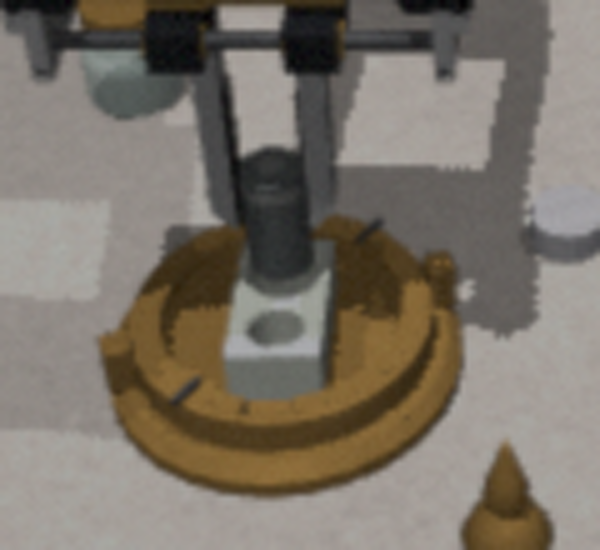

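The cell hovers over the wide pocket: its base is at crop x≈281 and the pocket centre at ≈283. I'm lowering it gently.

Call:
send_rows --motion '[[[0, 0, 0, 0, 0, -0.04, -0.7], [0, 0, 0, 0, 0, -0.08, -0.7], [0, 0, 0, 0, 0, -0.11, -0.7], [0, 0, 0, 0, 0, -0.11, -0.7]]]'

```text
time_s: 5.08
tcp_pos: [0.5721, -0.1686, 0.0889]
eef_rot: [0.001, 0.187, 0.982, 0.0]
ft_force: [-1.9, 2.4, 7.7]
width: 0.296
finger_force: 15.0
```

Call:
send_rows --motion '[[[0, 0, 0, 0, 0, 0.06, -0.7], [0, 0, 0, -0.028, 0.017, 0.06, -0.7], [0, 0, 0, -0.028, 0.017, 0.06, -0.7], [0, 0, 0, -0.028, 0.017, 0.06, -0.7]]]'

```text
time_s: 5.42
tcp_pos: [0.5677, -0.1667, 0.0923]
eef_rot: [-0.0, 0.187, 0.982, 0.0]
ft_force: [0.5, -0.8, -0.7]
width: 0.293
finger_force: 15.0
```

Call:
send_rows --motion '[[[0, 0, 0, 0, 0, 0, -0.7], [0, 0, 0, 0, 0, 0, -0.7]]]'

```text
time_s: 5.58
tcp_pos: [0.5678, -0.1667, 0.092]
eef_rot: [-0.0, 0.187, 0.982, 0.0]
ft_force: [-0.1, -0.6, -0.6]
width: 0.296
finger_force: 15.0
```

Call:
send_rows --motion '[[[0, 0, 0, 0.014, -0.004, 0, -0.7], [0, 0, 0, 0.014, -0.004, 0, -0.7], [0, 0, 0, 0.014, -0.004, 0, -0.7]]]'

```text
time_s: 5.83
tcp_pos: [0.5696, -0.1673, 0.0923]
eef_rot: [-0.0, 0.187, 0.982, 0.0]
ft_force: [-0.3, 0.2, -1.3]
width: 0.292
finger_force: 15.0
```

Call:
send_rows --motion '[[[0, 0, 0, 0, 0, -0.03, -0.7], [0, 0, 0, 0, 0, -0.05, -0.7], [0, 0, 0, 0, 0, -0.07, -0.7], [0, 0, 0, 0, 0, -0.07, -0.7]]]'

```text
time_s: 6.17
tcp_pos: [0.569, -0.167, 0.0847]
eef_rot: [-0.001, 0.187, 0.982, 0.0]
ft_force: [-0.3, 1.0, -2.0]
width: 0.297
finger_force: 15.0
```

It's in the pocket mouth with no resistance, so I'm continuing down.

Call:
send_rows --motion '[[[0, 0, 0, 0, 0, -0.06, -0.7], [0, 0, 0, 0, 0, -0.12, -0.7], [0, 0, 0, 0, 0, -0.165, -0.7], [0, 0, 0, 0, 0, -0.165, -0.7], [0, 0, 0, 0, 0, -0.165, -0.7]]]'

```text
time_s: 6.58
tcp_pos: [0.5691, -0.167, 0.0683]
eef_rot: [-0.001, 0.187, 0.982, 0.0]
ft_force: [-0.2, 0.3, -1.5]
width: 0.298
finger_force: 15.0
```

Call:
send_rows --motion '[[[0, 0, 0, 0, 0, 0, -0.35], [0, 0, 0, 0, 0, 0, 0], [0, 0, 0, 0, 0, 0, 0], [0, 0, 0, 0, 0, 0, 0], [0, 0, 0, 0, 0, 0, 0]]]'

```text
time_s: 7.0
tcp_pos: [0.5697, -0.1673, 0.0693]
eef_rot: [0.0, 0.187, 0.982, -0.0]
ft_force: [-0.4, -0.0, 0.3]
width: 0.497
finger_force: 0.0
```

Call:
send_rows --motion '[[[0, 0, 0, 0, 0, 0.1, 0], [0, 0, 0, 0, 0, 0.3, 0], [0, 0, 0, 0, 0, 0.7, 0], [0, 0, 0, 0, 0, 0.8, 0], [0, 0, 0, 0, 0, 0.8, 0]]]'

```text
time_s: 7.42
tcp_pos: [0.5729, -0.1687, 0.1545]
eef_rot: [0.005, 0.187, 0.982, -0.001]
ft_force: [0.1, 0.5, -0.3]
width: 0.502
finger_force: 0.0
```

Call:
send_rows --motion '[[[0, 0, 0, 0.2, 0.4, 0, 0], [0, 0, 0, 0.42, 0.82, 0, 0], [0, 0, 0, 0.42, 0.82, 0, 0], [0, 0, 0, 0.42, 0.82, 0, 0]]]'

```text
time_s: 7.75
tcp_pos: [0.6115, -0.0824, 0.1475]
eef_rot: [-0.001, 0.185, 0.983, 0.0]
ft_force: [-0.0, 0.0, 0.7]
width: 0.499
finger_force: 0.0
```

Call:
send_rows --motion '[[[0, 0, 0, 0.2, 0.4, 0, 0], [0, 0, 0, 0.41, 0.82, 0, 0], [0, 0, 0, 0.41, 0.82, 0, 0], [0, 0, 0, 0.41, 0.82, 0, 0], [0, 0, 0, 0.41, 0.82, 0, 0]]]'

```text
time_s: 8.17
tcp_pos: [0.6515, -0.0042, 0.1478]
eef_rot: [-0.001, 0.187, 0.982, -0.001]
ft_force: [-0.2, 0.2, -0.2]
width: 0.5
finger_force: 0.0
```

Run:
```python
from plant import get_obs,cams
from h import *
o=get_obs();print(o["tcp_pos"],o["eef_rot"],o["width"])
for n in("top","scene"):
    d=cams.get_image(n);W=world(d)
    for k,x,y,z in(("slim",.652,-.003,.0545),("thick",.569,-.167,.0725)):
        m=near(W,x,y,.026,z-.002,z+.007);p=plane(d,m,z);print(n,k,m.sum(),circ(p))
```

```text
[ 0.65151037 -0.00422389  0.14782175] [-1.05522490e-03  1.86885703e-01  9.82380799e-01 -7.65663039e-04] 0.4995793369205766
top slim 9 (array([6.457e+02, 2.000e-01]), 6.7)
top thick 84 (array([ 568.3, -166.9]), 13.8)
scene slim 49 (array([652.8,  -2.6]), 10.3)
scene thick 96 (array([ 569.2, -168.8]), 15.2)
```

Call:
send_rows --motion '[[[0, 0, 0, 0.003, 0.017, -0.3, 0], [0, 0, 0, 0.003, 0.017, -0.6, 0], [0, 0, 0, 0.003, 0.017, -0.7, 0], [0, 0, 0, 0.003, 0.017, -0.7, 0], [0, 0, 0, 0.003, 0.017, -0.7, 0]]]'

```text
time_s: 8.68
tcp_pos: [0.6522, -0.0026, 0.0787]
eef_rot: [-0.001, 0.188, 0.982, -0.0]
ft_force: [-0.8, 0.1, -0.0]
width: 0.501
finger_force: 0.0
```

Call:
send_rows --motion '[[[0, 0, 0, 0, 0, -0.1, 0], [0, 0, 0, 0, 0, -0.2, 0], [0, 0, 0, 0, 0, -0.3, 0], [0, 0, 0, 0, 0, -0.3, 0], [0, 0, 0, 0, 0, -0.3, 0]]]'

```text
time_s: 9.1
tcp_pos: [0.652, -0.0013, 0.0479]
eef_rot: [-0.001, 0.187, 0.982, -0.0]
ft_force: [-0.0, -0.2, -0.7]
width: 0.5
finger_force: 0.0
```

Call:
send_rows --motion '[[[0, 0, 0, 0, 0, 0, -0.3], [0, 0, 0, 0, 0, 0, -0.6], [0, 0, 0, 0, 0, 0, -0.85], [0, 0, 0, 0, 0, 0, -0.85], [0, 0, 0, 0, 0, 0, -0.85], [0, 0, 0, 0, 0, 0, -0.85]]]' --force 12

```text
time_s: 9.6
tcp_pos: [0.6531, -0.0015, 0.0494]
eef_rot: [0.0, 0.187, 0.982, 0.0]
ft_force: [0.1, -0.1, 0.5]
width: 0.207
finger_force: 12.0
```

Call:
send_rows --motion '[[[0, 0, 0, 0, 0, 0.2, -0.85], [0, 0, 0, 0, 0, 0.6, -0.85], [0, 0, 0, 0, 0, 0.95, -0.85], [0, 0, 0, 0, 0, 0.95, -0.85], [0, 0, 0, 0, 0, 0.95, -0.85]]]'

```text
time_s: 10.02
tcp_pos: [0.6551, -0.0018, 0.1476]
eef_rot: [0.004, 0.187, 0.982, 0.0]
ft_force: [0.2, -0.7, -1.5]
width: 0.209
finger_force: 12.0
```

Call:
send_rows --motion '[[[0, 0, 0, -0.1, -0.4, 0, -0.85], [0, 0, 0, -0.26, -0.9, 0, -0.85], [0, 0, 0, -0.26, -0.9, 0, -0.85], [0, 0, 0, -0.26, -0.9, 0, -0.85]]]'

```text
time_s: 10.35
tcp_pos: [0.6245, -0.0941, 0.1416]
eef_rot: [-0.002, 0.189, 0.982, -0.0]
ft_force: [-0.3, 0.2, 0.2]
width: 0.212
finger_force: 12.0
```

Call:
send_rows --motion '[[[0, 0, 0, -0.1, -0.4, 0, -0.85], [0, 0, 0, -0.26, -0.88, 0, -0.85], [0, 0, 0, -0.26, -0.88, 0, -0.85], [0, 0, 0, -0.26, -0.88, 0, -0.85], [0, 0, 0, -0.26, -0.88, 0, -0.85]]]'

```text
time_s: 10.77
tcp_pos: [0.6006, -0.1782, 0.1429]
eef_rot: [-0.001, 0.187, 0.982, 0.001]
ft_force: [-0.4, 0.9, -0.7]
width: 0.209
finger_force: 12.0
```

Call:
send_rows --motion '[[[0, 0, 0, 0.001, -0.012, -0.15, -0.85], [0, 0, 0, 0.001, -0.012, -0.35, -0.85], [0, 0, 0, 0.001, -0.012, -0.48, -0.85], [0, 0, 0, 0.001, -0.012, -0.48, -0.85], [0, 0, 0, 0.001, -0.012, -0.48, -0.85], [0, 0, 0, 0.001, -0.012, -0.48, -0.85]]]'

```text
time_s: 11.27
tcp_pos: [0.6016, -0.1799, 0.0965]
eef_rot: [0.0, 0.187, 0.982, 0.0]
ft_force: [-1.0, -0.4, -0.4]
width: 0.209
finger_force: 12.0
```

Call:
send_rows --motion '[[[0, 0, 0, -0.007, 0.003, -0.02, -0.85], [0, 0, 0, -0.007, 0.003, -0.05, -0.85], [0, 0, 0, -0.007, 0.003, -0.08, -0.85], [0, 0, 0, -0.007, 0.003, -0.11, -0.85], [0, 0, 0, -0.007, 0.003, -0.11, -0.85]]]'

```text
time_s: 11.68
tcp_pos: [0.6001, -0.1801, 0.0844]
eef_rot: [-0.0, 0.187, 0.982, 0.0]
ft_force: [0.3, 0.6, -0.5]
width: 0.209
finger_force: 12.0
```

Call:
send_rows --motion '[[[0, 0, 0, 0.003, 0.003, -0.06, -0.85], [0, 0, 0, 0.003, 0.003, -0.12, -0.85], [0, 0, 0, 0.003, 0.003, -0.16, -0.85], [0, 0, 0, 0.003, 0.003, -0.16, -0.85], [0, 0, 0, 0.003, 0.003, -0.16, -0.85]]]'

```text
time_s: 12.1
tcp_pos: [0.6001, -0.18, 0.0683]
eef_rot: [-0.001, 0.187, 0.982, 0.0]
ft_force: [-0.6, -0.1, -0.2]
width: 0.21
finger_force: 12.0
```

Call:
send_rows --motion '[[[0, 0, 0, 0, 0, 0, -0.5], [0, 0, 0, 0, 0, 0, -0.2], [0, 0, 0, 0, 0, 0, -0.1], [0, 0, 0, 0, 0, 0, -0.1], [0, 0, 0, 0, 0, 0, -0.1]]]'

```text
time_s: 12.52
tcp_pos: [0.6006, -0.1802, 0.0692]
eef_rot: [0.0, 0.187, 0.982, -0.0]
ft_force: [-0.1, -0.8, 1.0]
width: 0.445
finger_force: 0.0
```

Call:
send_rows --motion '[[[0, 0, 0, 0, 0, 0.1, -0.1], [0, 0, 0, 0, 0, 0.3, -0.1], [0, 0, 0, 0, 0, 0.7, -0.1], [0, 0, 0, 0, 0, 1, -0.1], [0, 0, 0, 0, 0, 1, -0.1]]]'

```text
time_s: 12.93
tcp_pos: [0.6053, -0.1822, 0.1784]
eef_rot: [0.008, 0.187, 0.982, -0.002]
ft_force: [2.0, -0.6, 0.9]
width: 0.452
finger_force: 0.0
```

Call:
send_rows --motion '[[[0, 0, 0.04, -0.1, 0.4, 0, -0.1], [0, 0, 0.07, -0.19, 0.9, 0, -0.1], [0, 0, 0.07, -0.19, 0.9, 0, -0.1], [0, 0, 0.07, -0.19, 0.9, 0, -0.1]]]'

```text
time_s: 13.27
tcp_pos: [0.5809, -0.0874, 0.1693]
eef_rot: [-0.0, 0.113, 0.994, 0.0]
ft_force: [0.1, -0.8, 0.1]
width: 0.448
finger_force: 0.0
```

Call:
send_rows --motion '[[[0, 0, 0.04, -0.1, 0.4, 0, -0.1], [0, 0, 0.07, -0.19, 0.9, 0, -0.1], [0, 0, 0.07, -0.19, 0.9, 0, -0.1], [0, 0, 0.07, -0.19, 0.9, 0, -0.1]]]'

```text
time_s: 13.6
tcp_pos: [0.5624, 0.0012, 0.1691]
eef_rot: [0.0, 0.041, 0.999, -0.0]
ft_force: [0.1, -0.5, -0.3]
width: 0.444
finger_force: 0.0
```

Call:
send_rows --motion '[[[0, 0, 0.04, -0.1, 0.4, 0, -0.1], [0, 0, 0.07, -0.19, 0.9, 0, -0.1], [0, 0, 0.07, -0.19, 0.9, 0, -0.1], [0, 0, 0.07, -0.19, 0.9, 0, -0.1]]]'

```text
time_s: 13.93
tcp_pos: [0.544, 0.0903, 0.1691]
eef_rot: [0.0, -0.032, 0.999, -0.0]
ft_force: [-0.0, -1.1, 0.1]
width: 0.443
finger_force: 0.0
```

Call:
send_rows --motion '[[[0, 0, 0.04, -0.1, 0.4, 0, -0.1], [0, 0, 0.065, -0.17, 0.87, 0, -0.1], [0, 0, 0.065, -0.17, 0.87, 0, -0.1], [0, 0, 0.065, -0.17, 0.87, 0, -0.1], [0, 0, 0.065, -0.17, 0.87, 0, -0.1]]]'

```text
time_s: 14.35
tcp_pos: [0.5276, 0.175, 0.169]
eef_rot: [0.0, -0.099, 0.995, -0.001]
ft_force: [0.2, -0.3, 0.1]
width: 0.449
finger_force: 0.0
```

Run:
```python
from plant import get_obs,cams
from h import *
from scipy.spatial.transform import Rotation as Ro
o=get_obs();q=o["eef_rot"];print(o["tcp_pos"],o["width"],"tool y deg",np.degrees(np.arctan2(*Ro.from_quat(np.roll(q,-1)).apply([0,1,0])[[1,0]])))
c0=None
for n in("top","scene"):
    d=cams.get_image(n);W=world(d);S=sat(d)
    for k,x,y in(("slim",.6004,-.1798),("thick",.569,-.167)):
        m=near(W,x,y,.022 if k=="thick" else .016,.070,.080);p=plane(d,m,.0725);print(n,k,m.sum(),circ(p))
    m=near(W,.530,.176,.06,.103,.115);p=plane(d,m,.108);print(n," bar",m.sum(),rect(p))
    m=near(W,.53,.176,.07,.130,.20)
    if n=="scene": print(m.sum(),rect(W[m&(W[...,2]>.156)&(W[...,2]<.19)][:,:2]))
```

```text
[0.52762861 0.17502218 0.16896415] 0.4488538844493632 tool y deg 101.33464827902387
top slim 46 (array([ 598.4, -179. ]), 10.0)
top thick 86 (array([ 567.3, -166.6]), 13.9)
top  bar 1 (array([495.4, 166.8]), array([0., 0.]), 0.0)
scene slim 56 (array([ 600.1, -181.6]), 11.0)
scene thick 97 (array([ 569. , -168.5]), 14.8)
scene  bar 139 (array([531.2, 174.8]), array([72.7, 21. ]), 11.4)
333 (array([528.3, 173.3]), array([70.5, 20.9]), -80.0)
```

Both cells stand in their pockets. I'm moving down onto the cap's bar.

Call:
send_rows --motion '[[[0, 0, 0, 0.025, 0.018, -0.2, -0.1], [0, 0, 0, 0.025, 0.018, -0.4, -0.1], [0, 0, 0, 0.025, 0.018, -0.55, -0.1], [0, 0, 0, 0.025, 0.018, -0.68, -0.1], [0, 0, 0, 0.025, 0.018, -0.68, -0.1], [0, 0, 0, 0.025, 0.018, -0.68, -0.1]]]'

```text
time_s: 14.95
tcp_pos: [0.5289, 0.177, 0.1003]
eef_rot: [-0.001, -0.098, 0.995, -0.0]
ft_force: [-0.2, -0.8, -0.3]
width: 0.455
finger_force: 0.0
```

Call:
send_rows --motion '[[[0, 0, 0, 0, 0, 0, -0.4], [0, 0, 0, 0, 0, 0, -0.7], [0, 0, 0, 0, 0, 0, -0.9], [0, 0, 0, 0, 0, 0, -0.9], [0, 0, 0, 0, 0, 0, -0.9], [0, 0, 0, 0, 0, 0, -0.9]]]' --force 35

```text
time_s: 15.45
tcp_pos: [0.5296, 0.1787, 0.1017]
eef_rot: [0.001, -0.1, 0.995, -0.0]
ft_force: [-0.3, -0.9, 3.0]
width: 0.167
finger_force: 35.0
```

Call:
send_rows --motion '[[[0, 0, 0, 0, 0, 0.2, -0.9], [0, 0, 0, 0, 0, 0.5, -0.9], [0, 0, 0, 0, 0, 0.8, -0.9], [0, 0, 0, 0, 0, 1, -0.9], [0, 0, 0, 0, 0, 1, -0.9]]]'

```text
time_s: 15.87
tcp_pos: [0.5321, 0.1795, 0.2061]
eef_rot: [0.005, -0.1, 0.995, 0.0]
ft_force: [0.9, 0.7, -1.6]
width: 0.169
finger_force: 35.0
```

Call:
send_rows --motion '[[[0, 0, -0.03, 0.07, -0.35, 0, -0.9], [0, 0, -0.07, 0.14, -0.7, 0, -0.9], [0, 0, -0.07, 0.14, -0.88, 0, -0.9], [0, 0, -0.07, 0.14, -0.88, 0, -0.9]]]'

```text
time_s: 16.2
tcp_pos: [0.542, 0.0874, 0.1986]
eef_rot: [-0.002, -0.025, 1.0, -0.001]
ft_force: [-0.4, 0.5, -1.4]
width: 0.168
finger_force: 35.0
```

Call:
send_rows --motion '[[[0, 0, -0.03, 0.07, -0.35, 0, -0.9], [0, 0, -0.07, 0.14, -0.7, 0, -0.9], [0, 0, -0.07, 0.14, -0.88, 0, -0.9], [0, 0, -0.07, 0.14, -0.88, 0, -0.9]]]'

```text
time_s: 16.53
tcp_pos: [0.5564, 0.0001, 0.199]
eef_rot: [-0.001, 0.049, 0.999, -0.0]
ft_force: [0.8, 0.2, -2.2]
width: 0.166
finger_force: 35.0
```

Call:
send_rows --motion '[[[0, 0, -0.03, 0.07, -0.35, 0, -0.9], [0, 0, -0.07, 0.14, -0.7, 0, -0.9], [0, 0, -0.07, 0.14, -0.88, 0, -0.9], [0, 0, -0.07, 0.14, -0.88, 0, -0.9]]]'

```text
time_s: 16.87
tcp_pos: [0.5707, -0.0872, 0.1994]
eef_rot: [-0.001, 0.121, 0.993, -0.0]
ft_force: [-0.4, 0.3, -2.4]
width: 0.17
finger_force: 35.0
```

Call:
send_rows --motion '[[[0, 0, -0.03, 0.06, -0.35, 0, -0.9], [0, 0, -0.063, 0.12, -0.7, 0, -0.9], [0, 0, -0.063, 0.12, -0.88, 0, -0.9], [0, 0, -0.063, 0.12, -0.88, 0, -0.9], [0, 0, -0.063, 0.12, -0.88, 0, -0.9]]]'

```text
time_s: 17.28
tcp_pos: [0.5826, -0.1717, 0.1995]
eef_rot: [-0.001, 0.185, 0.983, 0.001]
ft_force: [1.0, 0.5, -2.5]
width: 0.169
finger_force: 35.0
```

Run:
```python
from plant import get_obs,cams
from h import *
from scipy.spatial.transform import Rotation as Ro
o=get_obs();q=o["eef_rot"];R=Ro.from_quat(np.roll(q,-1));print(o["tcp_pos"],o["width"],"tool y deg",np.degrees(np.arctan2(*R.apply([0,1,0])[[1,0]])),"z",R.apply([0,0,1]),o["ft_force"])
x,y,zt=*o["tcp_pos"][:2],o["tcp_pos"][2]-.1017
from scipy.optimize import least_squares
for n in("scene","top"):
    d=cams.get_image(n);W=world(d)
    m=near(W,x,y,.07,zt+.015,zt+.06);p=W[m][:,:2]
    if m.sum()>30:
        r=least_squares(lambda c:np.hypot(*(p-c).T)-.049,[x,y],loss="soft_l1",f_scale=.001);print(n,"wall",m.sum(),r.x)
    m=near(W,x,y,.07,zt+.069,zt+.079);print(n,"top",m.sum(),circ(plane(d,m,zt+.074)), np.median(W[m][:,2])-zt)
    m=near(W,x,y,.05,zt+.104,zt+.112);print(n,"bar",m.sum(),rect(plane(d,m,zt+.108)) if m.sum()>5 else 0)
    cv2.imwrite(f"pics/{n}3.png",d["frame"])
    if n=="scene": cv2.imwrite("pics/s3.png",cv2.resize(d["frame"][130:290,140:300],None,fx=3.5,fy=3.5,interpolation=cv2.INTER_CUBIC))
```

```text
[ 0.58258915 -0.17166083  0.19953323] 0.16890345849492888 tool y deg 68.67315581225427 z [-0.00195151  0.0027538  -0.9999943 ] [ 0.96169797  0.54756788 -2.47909003]
scene wall 848 [ 0.58064982 -0.17188891]
scene top 870 (array([ 586.1, -172.8]), 50.6) 0.074523835466094
scene bar 213 (array([ 586. , -172.6]), array([69. , 41.3]), -42.2)
top wall 72 [ 0.58074097 -0.17090163]
top top 320 (array([ 580.6, -169.6]), 48.2) 0.07398732363889064
top bar 0 0
```

View pics/s3.png

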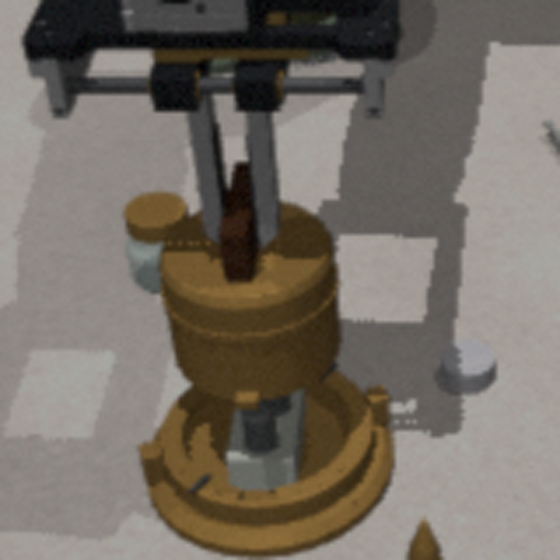

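The cap hangs level above the lamp, its lug at crop (248,398) facing the notch. I'm centring and lowering it.

Call:
send_rows --motion '[[[0, 0, 0, 0.01, -0.013, 0, -0.9], [0, 0, 0, 0.01, -0.013, -0.1, -0.9], [0, 0, 0, 0.01, -0.013, -0.2, -0.9], [0, 0, 0, 0.01, -0.013, -0.35, -0.9], [0, 0, 0, 0.01, -0.013, -0.5, -0.9], [0, 0, 0, 0.01, -0.013, -0.58, -0.9], [0, 0, 0, 0.01, -0.013, -0.58, -0.9], [0, 0, 0, 0.01, -0.013, -0.58, -0.9]]]'

```text
time_s: 18.05
tcp_pos: [0.5834, -0.1741, 0.1419]
eef_rot: [-0.001, 0.185, 0.983, 0.0]
ft_force: [0.2, -0.5, -1.6]
width: 0.167
finger_force: 35.0
```

Call:
send_rows --motion '[[[0, 0, 0, 0.002, 0.008, -0.04, -0.9], [0, 0, 0, 0.002, 0.008, -0.08, -0.9], [0, 0, 0, 0.002, 0.008, -0.12, -0.9], [0, 0, 0, 0.002, 0.008, -0.16, -0.9], [0, 0, 0, 0.002, 0.008, -0.16, -0.9], [0, 0, 0, 0.002, 0.008, -0.16, -0.9]]]'

```text
time_s: 18.55
tcp_pos: [0.5839, -0.1737, 0.1266]
eef_rot: [-0.0, 0.185, 0.983, 0.0]
ft_force: [0.6, -0.1, -1.7]
width: 0.166
finger_force: 35.0
```

Call:
send_rows --motion '[[[0, 0, 0, 0, 0, -0.04, -0.9], [0, 0, 0, 0, 0, -0.08, -0.9], [0, 0, 0, 0, 0, -0.11, -0.9], [0, 0, 0, 0, 0, -0.12, -0.9], [0, 0, 0, 0, 0, -0.12, -0.9], [0, 0, 0, 0, 0, -0.12, -0.9]]]'

```text
time_s: 19.05
tcp_pos: [0.5841, -0.1738, 0.1157]
eef_rot: [-0.0, 0.185, 0.983, -0.0]
ft_force: [-2.9, 0.8, 3.8]
width: 0.167
finger_force: 35.0
```

Call:
send_rows --motion '[[[0, 0, 0, 0, 0, 0, -0.9], [0, 0, 0, 0, 0, 0, -0.9], [0, 0, -0.025, 0, 0, 0, -0.9], [0, 0, -0.05, 0, 0, 0, -0.9], [0, 0, -0.075, 0, 0, 0, -0.9], [0, 0, -0.1, 0, 0, 0, -0.9], [0, 0, -0.125, 0, 0, 0, -0.9], [0, 0, -0.15, 0, 0, 0, -0.9], [0, 0, -0.175, 0, 0, 0, -0.9], [0, 0, -0.2, 0, 0, 0, -0.9], [0, 0, -0.2, 0, 0, 0, -0.9]]]' --force 55

```text
time_s: 19.97
tcp_pos: [0.5855, -0.174, 0.1157]
eef_rot: [0.001, 0.386, 0.923, 0.0]
ft_force: [1.9, 1.1, 2.7]
width: 0.168
finger_force: 55.0
```

```bash
cat > st.py <<'E'
from plant import get_obs
import numpy as np
from scipy.spatial.transform import Rotation as Ro
o=get_obs();R=Ro.from_quat(np.roll(o["eef_rot"],-1))
print(o["tcp_pos"].round(4),"tool y deg",np.degrees(np.arctan2(*R.apply([0,1,0])[[1,0]])).round(2),"z",R.apply([0,0,1]).round(3),"F",o["ft_force"].round(1),"M",o["moment"].round(3),o["finger_force"],o["width"])
E
python3 st.py
```

```text
[ 0.5855 -0.174   0.1157] tool y deg 44.63 z [ 0.003 -0.001 -1.   ] F [1.9 1.1 2.7] M [ 0.15  -0.018  0.006] 55.002790689468384 0.16785558634863576
```

Call:
send_rows --motion '[[[0, 0, -0.025, -0.005, 0, 0, -0.9], [0, 0, -0.05, -0.01, 0, 0, -0.9], [0, 0, -0.075, -0.01, 0, 0, -0.9], [0, 0, -0.093, -0.01, 0, 0, -0.9], [0, 0, -0.093, -0.01, 0, 0, -0.9], [0, 0, -0.093, -0.01, 0, 0, -0.9], [0, 0, -0.093, -0.01, 0, 0, -0.9]]]'

```text
time_s: 20.55
tcp_pos: [0.5845, -0.1744, 0.1158]
eef_rot: [0.002, 0.473, 0.881, 0.0]
ft_force: [2.8, -1.9, 4.2]
width: 0.168
finger_force: 55.0
```

```bash
python3 st.py
python3 - <<'E'
from plant import cams
from h import *
for n in("scene","top"):
    d=cams.get_image(n);W=world(d)
    m=near(W,.5845,-.1735,.07,.083,.093);print(n,"top",m.sum(),circ(plane(d,m,.088)),np.median(W[m][:,2]))
    f=d["frame"];a=f[150:310,140:300] if n=="scene" else f[140:300,270:430]
    cv2.imwrite(f"pics/{n}5.png",cv2.resize(a,None,fx=2.5,fy=2.5,interpolation=cv2.INTER_CUBIC))
cv2.imwrite("pics/f5.png",np.hstack([cv2.imread("pics/scene5.png"),cv2.imread("pics/top5.png")]))
E
```

```text
[ 0.5845 -0.1744  0.1158] tool y deg 33.59 z [ 0.003 -0.001 -1.   ] F [ 2.8 -1.9  4.2] M [-0.157 -0.431  0.157] 55.009254813194275 0.1676677439550945
scene top 766 (array([ 587.8, -176.1]), 49.9) 0.08871723548893112
top top 245 (array([ 582.7, -172.1]), 47.8) 0.08748448095767486
```

View pics/f5.png

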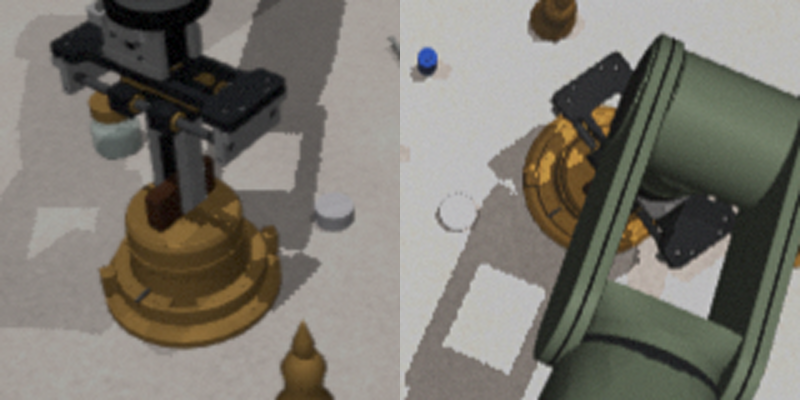

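```bash
python3 - <<'E'
from plant import cams
from h import *
d=cams.get_image("scene");W=world(d);H=cv2.cvtColor(d["frame"],cv2.COLOR_BGR2HSV)
m=near(W,.5845,-.1735,.045,.117,.127)&(H[...,1]>70)&(H[...,2]<110)
p=plane(d,m,.122);print(m.sum(),rect(p),cv2.fitLine((p*1000).astype(np.float32),cv2.DIST_HUBER,0,.01,.01).ravel())
E
python3 st.py
```

```text
122 (array([ 585.3, -177.5]), array([70. , 22.1]), -54.1) [ 5.4689163e-01 -8.3720338e-01  5.9388318e+02 -1.8822632e+02]
[ 0.5844 -0.1743  0.1158] tool y deg 33.55 z [ 0.003 -0.001 -1.   ] F [ 3.7 -1.1  4.5] M [-0.198 -0.661  0.189] 55.012226700782776 0.16936370691248934
```

The bar sits at about -55°, a turn of roughly 34°. The cap is home, still, and gripped at 55 N, so I'm handing in.

```bash
python3 -c "
from plant import order
print(order.job_done())"
```

```text
the job is handed in; nothing more can be done
None
```

The job is handed in, with no verdict returned: both cells stand in their pockets, and the cap sits home, turned about 34° clockwise and still gripped at 55 N against its spring.

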